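Take the photomask out of its box and hold it over the light panel for inspection

TASK

Swing the clear lid of the mask box open by its handle and set it gently against its stop, never flinging it or letting it drop. Then draw the silver-framed photomask up out of its grooves by the top rail of its frame, carry it over the lit panel and turn it to lean at about 45 degrees with its chrome side facing up, its centre over the middle of the panel and at least 25 cm above the bench. Finish there, still gripping the mask, holding it steady and clear of everything, with the lid left open; leave the two black-framed masks, the loupe and the wafer carrier where they are.

Things in the scene. Friction and masses are not known exactly. Their poses are not given: they have to be found in the camera images.
- maskbox: White mask box fixed to the bench, 190 (its x) by 195 mm (its y), rim 100 mm up. Origin: centre of its underside, z up, x roughly away from the robot. Masks stand side by side at x = -60, 0, +60 mm on its floor (8 mm up), side edges in 13 mm wide upright grooves up to 92 mm high. A clear cap lid 80 mm tall sits on the rim, hinged on the +y side.
- lid_hinge (a point): Middle of the lid's hinge line, on the upper edge of the base's +y side (box frame: 0, +97.5, 100 mm). The hinge line runs along the x axis of the box.
- lid (a joint): Lid angle, rad: 0 shut, 1.75 (100 degrees) leaning open on its stop. Opening, the handle rises and swings over to the box's +y side. Lid 0.4 kg, hinge a little stiff (0.1 N m): let go, it stays between about 0.95 and 1.25 rad, falls shut below and falls open beyond, so lead it all the way to the stop.
- lid_handle (a point): Middle of the lid's black bow handle: round bar 10 mm thick, 110 mm long, parallel to the hinge, between posts 100 mm apart, 30 mm gap to the lid's face. Shut, it is on the lid's -y side, 155 mm above the bench, 25 mm below the lid's top; from the hinge line 230 mm towards -y and 55 mm up. It may turn between the fingers. Axes turn with the lid (the box's when shut).
- mask_center (a point): Centre of the silver-framed mask: frame 151 wide (y), 160 high (z, up in the box), 10 mm thick (x), 0.22 to 0.37 kg, glass recessed in it. Top rail to grip: 28 mm high, upper edge 80 mm above this centre, 168 mm above the bench in the box. +x: normal of the chrome side (bright, 4 by 4 patterns; the back is brown), facing the box's +x at first. Lifted 95 mm it clears the rim.
- black1_center (a point): Centre of a black-framed photomask of the same size and attitude, in another place of the same box; to be left alone.
- black2_center (a point): Centre of the second black-framed photomask, likewise; to be left alone.
- panel_center (a point): Middle of the upper face of the lit white light panel, a flat slab 190 by 190 by 22 mm on the bench, beside the box; this point is 22 mm above the bench.
- loupe_center (a point): Centre of a small black loupe, 42 mm diameter, 45 mm tall, standing on the light panel; to be left alone.
- carrier_center (a point): Centre of a round flat wafer carrier, 110 mm diameter, 16 mm tall, lying on the bench; to be left alone.

How it is judged:
By the outcome, as a careful person would: the job done as asked, in the order asked, and still so for the second after the job is handed in, while the arm keeps its last pose, push and grip.
It also fails if it takes over 58 s, if anything falls off the work surface, if the arm or the gripper's body presses on something with over 40 N, if the wrist force passes 120 N, or if a joint passes its speed limit or range.

ROBOT

A 6-joint arm with a two-finger parallel gripper is mounted at the origin on the work surface. World frame = base frame: x ahead of the robot, y to its left, z up, the work surface at z = 0. Lengths are in mm, angles in rad, forces in N, time in s.
With the tool pointing down it reaches from about 275 to 750 mm from the base axis. Payload 10.2 kg.
Tool frame: the origin (TCP) lies midway between the tips of the shut fingers; the grasp point (between the pads) lies 19 mm behind it; x points along the fingers, y is the direction in which the jaws open and shut, and the axes are right-handed (so a half turn about x gives the same grasp; the last joint's range is limited). The gripper opens to 85 mm and grips with 20 to 120 N. Pads are 22 mm wide; open, the fingers measure 114 mm over their backs; the gripper's body (76 mm by 85 mm) begins 54 mm behind the grasp point. The pads swing forward as they close: fully open they stand 13 mm farther back than shut.
Start: joints at [-1.498, 0.313, 1.498, -0, 1.331, -0.223], TCP at [153.027, -502.209, 231.294] pointing down, gripper open.
Joint ranges: [-2.94, 2.94], [-0.97, 2.17], [0.19, 2.56], [-1.23, 4.37], [0.02, 3.11], [-2.88, 2.88]. Speed limits (rad/s): [2.39, 2.39, 3.01, 3.14, 3.14, 3.14].

INTERFACE

Orientations are given as a unit quaternion [w, x, y, z].
In Python, from rig import ctrl gives the robot as it stands.
- The arm moves only by the tool arm_command, never from a script. Its argument "plan" is a list of rows, each a list of 5 numbers: the shift along the tool's x, y, z in m, then the turn about the tool's x in rad, then the opening, from 0 (shut) to 1 (fully open). A call has 1 to 12 rows; each row shifts and turns the commanded pose from where the row before left it, along the tool's axes as they then stand; what a row does not reach is not made up. A row lasts 1/8 s, in which the tool goes at most 62.5 mm and 10.7 degrees, less where a joint would pass 70% of its speed; a pose out of reach is approached as far as the arm can. A call with a gripper value outside its range is refused whole. The fingers move at their own pace and stop on an object; "squeeze" is the grip in N (left out, the last holds). Time passes only in rows, so rows that do not move let the fingers close. It gives the time, the measured TCP pose, the force and the opening at its end, in the units of the state.
- ctrl.sense(): the state, without advancing time (a new reading comes with each control period).
- ctrl.capture(name): name is "scene" or "top"; returns a dict with "color" (420x560x3 uint8, red, green, blue), "fx", "fy", "cx", "cy" (pixels), "k1" (the pictures are not rectified: a ray, as slopes to the right and down, at radius r is drawn at 1 + k1 r^2 times it, then the intrinsics apply), "xyz" and "orientation" of the camera in the world. Camera axes: x right, y up, looking along -z (the intrinsics and any distortion apply to the point x, -y, -z); pixel columns grow to the right and rows downward; lengths in mm; the calibration is good to about 2 mm. A picture is of the moment at which its call begins. There is no depth.
- ctrl.finish_job(): hands the job in, once; it reports no verdict.
Trained networks look in the newest picture that a camera, given by its name, has taken for a name from the list of things; names that differ only in an ending like _2 or _b are one class to them, and where a whole thing is asked for, a point or a joint stands for the part that bears it (a point fixed in the world has none). Each returns a list of dicts, best first, with "score" (0 to 1); they miss things now and then, are a little off and sometimes report something else, mostly with a low value. They report only what shows in the picture. A call takes as long as a camera call.
- ctrl.spot_in(camera, query): "uv" ([column, row] in pixels, amid what is visible of it).
- ctrl.regions_of(camera, query): "mask" (420x560 bool, what is visible of it) and "uv" ([column, row] in pixels, amid what is visible of it).
- ctrl.place_of(camera, query): "uv" ([column, row] in pixels: a listed point, or the origin of a listed thing).
The state is a dict: "time_s": time; "joints": joint angles; "dq": joint speeds; "tau": joint torques, N m; "eef_pos": TCP position; "ee_rot": TCP orientation; "force": force on the tool from outside, world axes, zero at the start; "wrist_torque": the same for the moment, N m; "grip_width": opening from 0.0 (shut) to 1.0 (fully open).
Only numpy, scipy, OpenCV 4.12 (cv2) and the standard library are available. Lean on these libraries where they do the work, as an engineer would, in place of code of your own. Each camera call takes 0.05 s, during which the arm holds its last target.

## Working session

There is one attempt and no reset: what is moved stays moved. The work goes in short steps, Python scripts to look and compute and a tool call to move; the robot and the scene stay as the last step left them, time stands still between calls to the robot, and variables do not carry over. Pictures are saved under pics/ and viewed, and the job is handed in when it is done.

Besides the shell and the picture viewer there is one more tool, called after "Request:" by a JSON object that holds its "name" and its "arguments". arm_command: Moves the arm, as the interface text tells. Its arguments: {"type":"object","properties":{"plan":{"type":"array"},"squeeze":{"type":"number"}},"required":["plan"]}

```bash
ls; mkdir -p pics; python3 - <<'E'
from rig import ctrl
import cv2
print(ctrl.sense())
for n in ("scene","top"):
    c=ctrl.capture(n); cv2.imwrite(f"pics/{n}0.png",c["color"][:,:,::-1])
    print(n,{k:v for k,v in c.items() if k!="color"})
    for q in ("maskbox","lid_hinge","lid_handle","mask_center","black1_center","black2_center","panel_center","loupe_center","carrier_center"):
        print(q,[(d["uv"],round(d["score"],2)) for d in ctrl.place_of(n,q)][:4])
E
```

```text
pics
{'time_s': 0.0, 'joints': array([-1.49842154e+00,  3.13484233e-01,  1.49841948e+00,  1.75141927e-05,
        1.33100901e+00, -2.23400502e-01]), 'dq': array([-0.00110573, -0.00038569,  0.00056136,  0.00037152,  0.00080568,
        0.0005932 ]), 'tau': array([ 8.83125012e-04, -4.12272120e+01, -2.59736180e+01, -1.67878688e-04,
        4.23670150e-03, -6.83025263e-06]), 'eef_pos': array([ 153.0016042 , -501.94863252,  230.72418647]), 'ee_rot': array([ 0.10372518,  0.69942966,  0.10465504, -0.69934724]), 'force': array([ 0.41211135, -0.07660581,  0.38354388]), 'wrist_torque': array([ 0.00381716, -0.01327721, -0.02671899]), 'grip_width': 0.9988466762016804}
scene {'fx': 400.5880935214916, 'fy': 400.5880935214916, 'cx': 279.66234378371104, 'cy': 210.9126671907489, 'k1': 0.0025012235026486977, 'xyz': array([1056.67427759, -446.75616265,  514.32959467]), 'orientation': array([0.81201989, 0.42856346, 0.19328113, 0.34583156])}
maskbox [([311.5, 224.8], 0.6)]
lid_hinge []
lid_handle [([269.0, 188.8], 0.76)]
mask_center []
black1_center []
black2_center []
panel_center [([143.2, 307.4], 0.84)]
loupe_center [([128.5, 286.6], 0.62)]
carrier_center [([313.3, 326.6], 0.62)]
top {'fx': 490.1545439131139, 'fy': 490.1545439131139, 'cx': 282.1081775544543, 'cy': 207.55683902920683, 'k1': 0.033992523622808656, 'xyz': array([ 451.64543756,  -35.49758832, 1089.65997098]), 'orientation': array([-0.69920775, -0.06292208,  0.05739947,  0.70982719])}
maskbox []
lid_hinge []
lid_handle [([286.8, 216.7], 0.85)]
mask_center []
black1_center []
black2_center []
panel_center [([406.7, 237.2], 0.73)]
loupe_center [([412.2, 250.0], 0.83)]
carrier_center [([317.1, 151.0], 0.9)]
```

View pics/scene0.png

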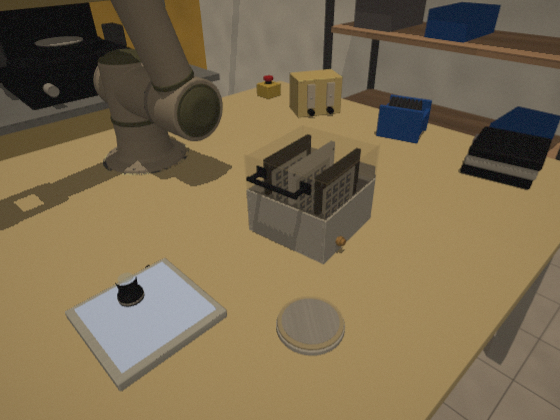

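View pics/top0.png

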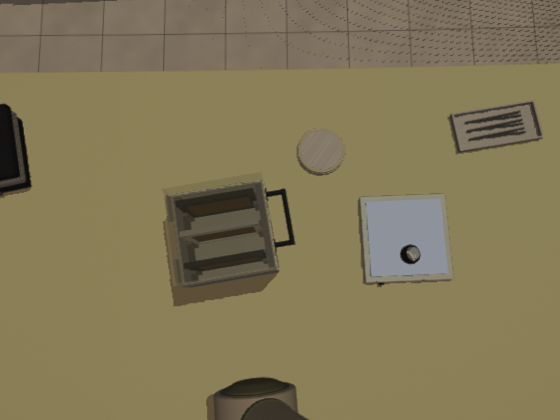

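```bash
cat > h.py <<'E'
import numpy as np, cv2
from scipy.spatial.transform import Rotation as R
from scipy.optimize import least_squares
def Q(q): return R.from_quat([q[1],q[2],q[3],q[0]])
class Cam:
    def __init__(s,c):
        s.K=np.array([[c["fx"],0,c["cx"]],[0,c["fy"],c["cy"]],[0,0,1.]]); s.k=c["k1"]; s.d=np.array([s.k,0,0,0,0.])
        s.p=np.array(c["xyz"],float); s.R=Q(c["orientation"]).as_matrix()@np.diag([1,-1,-1.])
    def proj(s,P):
        P=np.atleast_2d(P); q=(P-s.p)@s.R
        return cv2.projectPoints(q.reshape(-1,1,3),np.zeros(3),np.zeros(3),s.K,s.d)[0].reshape(-1,2)
    def ray(s,uv):
        u=cv2.undistortPoints(np.array(uv,float).reshape(-1,1,2),s.K,s.d).reshape(-1,2)
        d=np.c_[u,np.ones(len(u))]@s.R.T
        return d/np.linalg.norm(d,axis=1)[:,None]
    def onz(s,uv,z):
        d=s.ray(uv); return s.p+d*((z-s.p[2])/d[:,2])[:,None]
def tri(obs):
    A=np.zeros((3,3));b=np.zeros(3)
    for c,uv in obs:
        d=c.ray(uv)[0];M=np.eye(3)-np.outer(d,d);A+=M;b+=M@c.p
    return np.linalg.solve(A,b)
def crop(img,x0,y0,x1,y1,f):
    return cv2.resize(img[y0:y1,x0:x1],None,fx=f,fy=f,interpolation=cv2.INTER_CUBIC)
E
python3 - <<'E'
from rig import ctrl
from h import *
import pickle
cs={n:ctrl.capture(n) for n in("scene","top")}
pickle.dump(cs,open("c0.pkl","wb"))
S,T=Cam(cs["scene"]),Cam(cs["top"])
print("handle",tri([(S,[269,188.8]),(T,[286.8,216.7])]))
print("panel",S.onz([143.2,307.4],22),T.onz([406.7,237.2],22))
print("loupe",S.onz([128.5,286.6],44.5),T.onz([412.2,250],44.5))
print("carrier",S.onz([313.3,326.6],8),T.onz([317.1,151],8))
for n,q in (("scene","maskbox"),("scene","lid"),("top","lid"),("top","maskbox"),("scene","mask_center"),("top","mask_center"),("top","black1_center")):
    print(n,q,[(d["uv"],d["score"],d["mask"].sum()) for d in ctrl.regions_of(n,q)])
cv2.imwrite("pics/s1.png",crop(cs["scene"]["color"][:,:,::-1],230,120,400,260,4.5))
cv2.imwrite("pics/t1.png",crop(cs["top"]["color"][:,:,::-1],150,165,310,305,4.2))
E
```

```text
handle [593.48504703 -40.56766334 148.74307661]
panel [[ 566.41256382 -302.72068476   22.        ]] [[ 565.59042563 -298.7924963    22.        ]]
loupe [[ 529.60520434 -304.96816722   44.5       ]] [[ 535.78469762 -303.2397592    44.5       ]]
carrier [[ 778.85573272 -123.70064932    8.        ]] [[ 767.44668003 -110.06247066    8.        ]]
scene maskbox [([309.8, 187.8], 0.72, np.int64(14021))]
scene lid [([315.8, 167.2], 0.9, np.int64(9144))]
top lid [([220.2, 228.6], 0.72, np.int64(11194))]
top maskbox [([221.1, 231.3], 0.59, np.int64(11474))]
scene mask_center []
top mask_center []
top black1_center [([407.7, 253.5], 0.5, np.int64(323))]
```

View pics/s1.png

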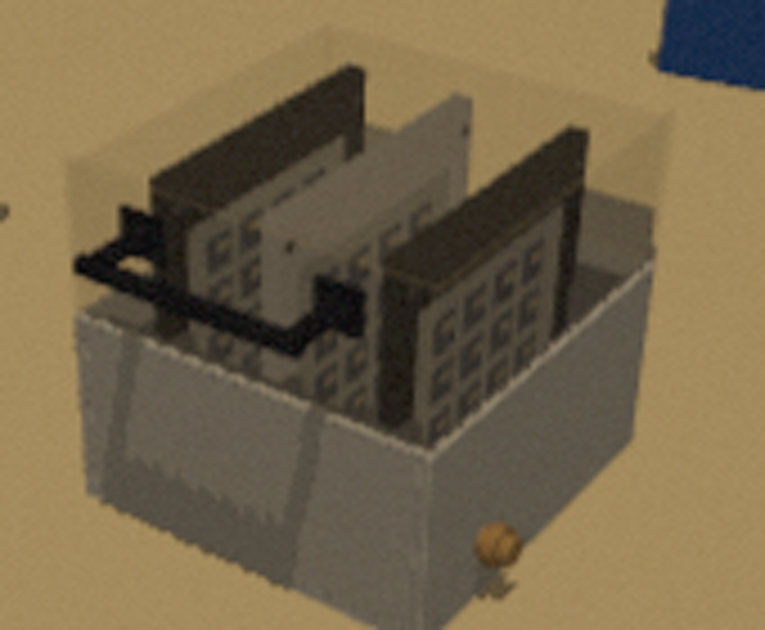

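View pics/t1.png

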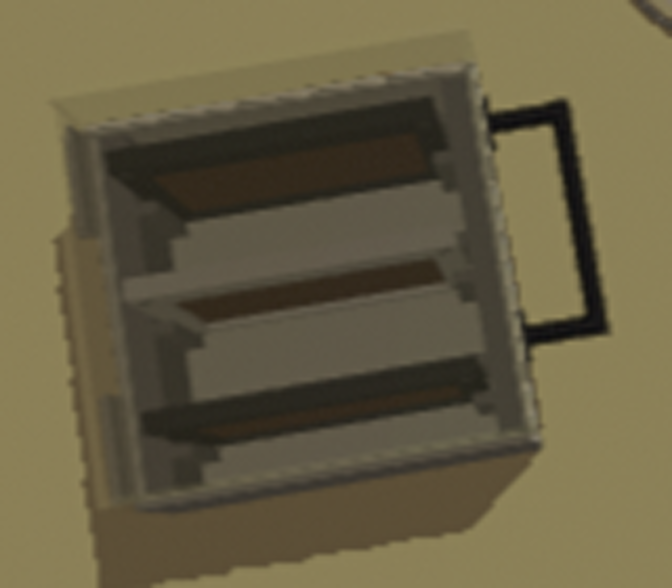

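```bash
cat > fit.py <<'E'
from h import *
import pickle
cs=pickle.load(open("c0.pkl","rb")); S,T=Cam(cs["scene"]),Cam(cs["top"])
s=lambda u,v:(u/4.5+230,v/4.5+120); t=lambda u,v:(u/4.2+150,v/4.2+165)
obs=[(S,(95,-97.5,100),s(430,455)),(S,(-95,-97.5,100),s(78,315)),(S,(95,97.5,100),s(652,262)),(S,(-95,-97.5,0),s(90,493)),
(T,(95,-97.5,100),t(475,65)),(T,(95,97.5,100),t(95,130)),(T,(-95,-97.5,100),t(540,445)),(T,(-95,97.5,100),t(145,505)),
(S,(-55,-132.5,155),s(80,265)),(S,(55,-132.5,155),s(293,347)),(T,(55,-132.5,155),t(565,105)),(T,(-55,-132.5,155),t(597,325))]
def W(p,P): 
    c,sn=np.cos(p[2]),np.sin(p[2]); P=np.atleast_2d(P)
    return np.c_[p[0]+c*P[:,0]-sn*P[:,1],p[1]+sn*P[:,0]+c*P[:,1],P[:,2]]
f=lambda p:np.concatenate([(o[0].proj(W(p,o[1]))[0]-o[2]) for o in obs])
r=least_squares(f,[580,90,0],x_scale=[10,10,.1],loss="soft_l1")
print(r.x,np.round(f(r.x).reshape(-1,2),1))
np.save("box.npy",r.x)
for n,C,(x0,y0,x1,y1,k) in(("scene",S,(230,120,400,260,4.5)),("top",T,(150,165,310,305,4.2))):
    im=crop(cs[n]["color"][:,:,::-1],x0,y0,x1,y1,k).copy()
    def ln(a,b,col):
        q=C.proj(W(r.x,[a,b])); q=((q+.5-[x0,y0])*k).astype(int); cv2.line(im,tuple(map(int,q[0])),tuple(map(int,q[1])),col,1)
    for z in(0,100,180):
        c=[(95,97.5,z),(95,-97.5,z),(-95,-97.5,z),(-95,97.5,z)]
        for i in range(4): ln(c[i],c[(i+1)%4],(0,0,255))
    ln((-55,-132.5,155),(55,-132.5,155),(0,255,0))
    for X in(-60,0,60):
        for d in(-5,5): ln((X+d,-75.5,168),(X+d,75.5,168),(255,0,0))
    cv2.imwrite(f"pics/fit_{n}.png",im)
print("handle",W(r.x,(0,-132.5,155)),"mask",W(r.x,(0,0,88)))
E
python3 fit.py
```

```text
[5.75306574e+02 8.83498986e+01 1.55563745e-01] [[-0.1 -0.2]
 [-1.5 -1.2]
 [ 0.6 -0.6]
 [-1.2 -1.1]
 [ 1.3 -2.3]
 [-1.6 -2. ]
 [ 1.3 -1.7]
 [-1.1  0.8]
 [-0.4 -1.4]
 [ 0.8 -1. ]
 [-0.3 -1.5]
 [ 1.9  1.6]]
handle [[595.83573494 -42.55007683 155.        ]] mask [[575.30657435  88.34989859  88.        ]]
```

View pics/fit_scene.png

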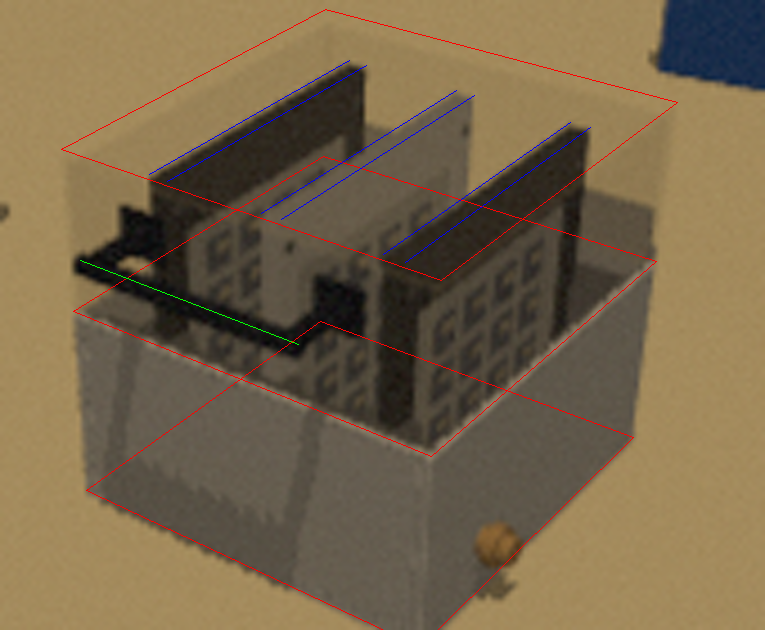

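View pics/fit_top.png

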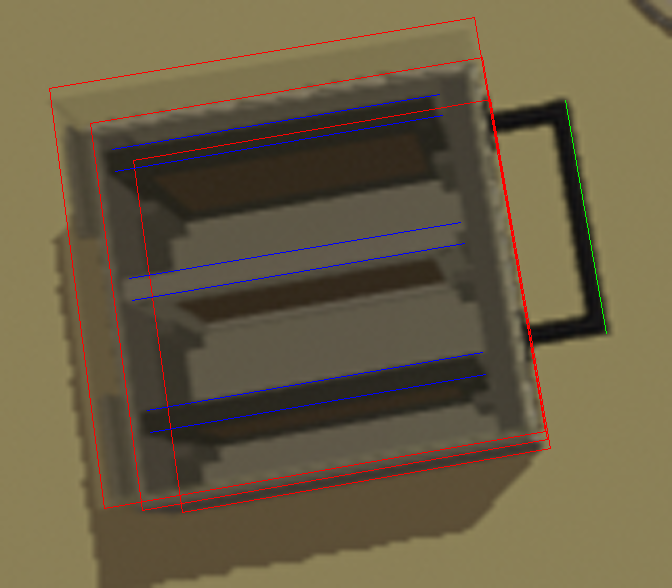

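```bash
cat > st.py <<'E'
from rig import ctrl
from h import *
s=ctrl.sense(); M=Q(s["ee_rot"]).as_matrix(); p=s["eef_pos"]
print("t",round(s["time_s"],2),"p",np.round(p,1),"r",round(float(np.hypot(p[0],p[1])),1),"q",np.round(s["joints"],3),"F",np.round(s["force"],1),"Tq",np.round(s["wrist_torque"],2),"g",round(s["grip_width"],3))
print("axes cols x,y,z:\n",np.round(M,3))
u=np.array([p[0],p[1],0])/np.hypot(p[0],p[1]); print("radial in tool",np.round(M.T@u,3),"up in tool",np.round(M.T@[0,0,1],3))
E
python3 st.py
```

```text
t 1.45 p [ 153.  -502.2  231.3] r 525.0 q [-1.498  0.313  1.498 -0.     1.331 -0.223] F [-0.9  0.2 -0.3] Tq [ 0.03 -0.02  0.04] g 1.003
axes cols x,y,z:
 [[-0.     0.292 -0.957]
 [ 0.    -0.957 -0.292]
 [-1.    -0.     0.   ]]
radial in tool [-0.  1.  0.] up in tool [-1. -0.  0.]
```

Request:
{"name": "arm_command", "arguments": {"plan": [[0,0.05,0,0,1],[0,0.06,0,0,1],[0,0.06,0,0,1],[0,0.05,0,0,1],[0,0.04,0,0,1],[0,0.04,0,0,1],[0,0.04,0,0,1]]}}

```text
time_s: 2.33
eef_pos: [233.6, -767.8, 209.0]
ee_rot: [0.114, 0.701, 0.094, -0.697]
force: [0.1, 0.1, -0.4]
grip_width: 0.993
```

```bash
python3 st.py
```

```text
t 2.33 p [ 233.6 -767.8  209. ] r 802.5 q [-1.423  1.111  0.191  0.005  1.812 -0.146] F [ 0.1  0.1 -0.4] Tq [0.03 0.05 0.04] g 0.993
axes cols x,y,z:
 [[ 0.009  0.291 -0.957]
 [-0.026 -0.956 -0.291]
 [-1.     0.028 -0.001]]
radial in tool [0.028 1.    0.   ] up in tool [-1.     0.028 -0.001]
```

Request:
{"name": "arm_command", "arguments": {"plan": [[0,0.06,0,0,1],[0,0.06,0,0,1],[0,0.06,0,0,1],[0,0.06,0,0,1]]}}

```text
time_s: 2.82
eef_pos: [247.3, -813.4, 179.0]
ee_rot: [0.164, 0.705, 0.043, -0.688]
force: [-0.5, -0.3, -1.2]
grip_width: 0.998
```

```bash
python3 st.py
```

```text
t 2.83 p [ 247.3 -813.4  179. ] r 850.1 q [-1.42   1.156  0.186  0.024  1.628 -0.142] F [-0.5 -0.3 -1.2] Tq [ 0.05 -0.    0.01] g 0.998
axes cols x,y,z:
 [[ 0.05   0.287 -0.957]
 [-0.165 -0.942 -0.291]
 [-0.985  0.173  0.001]]
radial in tool [0.173 0.985 0.001] up in tool [-0.985  0.173  0.001]
```

```bash
cat > go.py <<'E'
# usage: go.py x y z  -> delta in tool axes (m) from current pose to the target TCP
import sys
from rig import ctrl
from h import *
s=ctrl.sense(); M=Q(s["ee_rot"]).as_matrix()
d=M.T@(np.array(list(map(float,sys.argv[1:4])))-s["eef_pos"])/1000
print("tool delta m",np.round(d,4),"len",np.round(np.linalg.norm(d),3),"rows>=",np.ceil(np.linalg.norm(d)/.06)); 
E
python3 go.py 592 -29 235
```

```text
tool delta m [-0.1679 -0.6303 -0.5583] len 0.859 rows>= 15.0
```

Request:
{"name": "arm_command", "arguments": {"plan": [[-0.014,-0.02,-0.015,0,0.33],[-0.014,-0.035,-0.031,0,0.33],[-0.014,-0.035,-0.031,0,0.33],[-0.014,-0.035,-0.031,0,0.33],[-0.014,-0.035,-0.031,0,0.33],[-0.014,-0.035,-0.031,0,0.33],[-0.014,-0.035,-0.031,0,0.33],[-0.014,-0.035,-0.031,0,0.33],[-0.014,-0.035,-0.031,0,0.33],[-0.014,-0.035,-0.031,0,0.33],[-0.014,-0.035,-0.031,0,0.33],[-0.014,-0.035,-0.031,0,0.33]]}}

```text
time_s: 4.32
eef_pos: [464.4, -299.0, 278.1]
ee_rot: [0.164, 0.707, 0.043, -0.686]
force: [0.2, -0.8, 0.4]
grip_width: 0.329
```

```bash
python3 st.py; python3 go.py 592 -29 235
```

```text
t 4.33 p [ 464.4 -299.   278.1] r 552.3 q [-0.745  0.271  1.441 -0.088  1.278  0.55 ] F [ 0.2 -0.8  0.4] Tq [ 0.06 -0.01  0.02] g 0.329
axes cols x,y,z:
 [[ 0.054  0.286 -0.957]
 [-0.164 -0.942 -0.292]
 [-0.985  0.173 -0.004]]
radial in tool [ 0.134  0.751 -0.646] up in tool [-0.985  0.173 -0.004]
tool delta m [ 0.005  -0.2253 -0.2006] len 0.302 rows>= 6.0
```

Request:
{"name": "arm_command", "arguments": {"plan": [[0,-0.033,-0.029,0,0.33],[0,-0.033,-0.029,0,0.33],[0,-0.033,-0.029,0,0.33],[0,-0.033,-0.029,0,0.33],[0,-0.033,-0.029,0,0.33],[0,-0.033,-0.029,0,0.33],[0.005,-0.027,-0.026,0,0.33],[0,0,0,0.139,0.33],[0,0,0,0,0.33]]}}

```text
time_s: 5.45
eef_pos: [591.0, -29.9, 234.8]
ee_rot: [0.114, 0.717, -0.002, -0.688]
force: [0.7, -0.2, 0.1]
grip_width: 0.331
```

```bash
python3 st.py; python3 go.py 596.8 -45.6 134.5; python3 - <<'E'
from rig import ctrl
import cv2
from h import *
for n in("scene","top"):
    c=ctrl.capture(n); cv2.imwrite(f"pics/{n}2.png",c["color"][:,:,::-1])
    print(n,[(d["uv"],d["score"]) for d in ctrl.place_of(n,"lid_handle")])
E
```

```text
t 5.45 p [591.  -29.9 234.8] r 591.8 q [-0.184  0.429  1.333 -0.154  1.299  1.264] F [ 0.7 -0.2  0.1] Tq [0.09 0.02 0.01] g 0.331
axes cols x,y,z:
 [[ 0.054  0.153 -0.987]
 [-0.16  -0.974 -0.16 ]
 [-0.986  0.166 -0.028]]
radial in tool [ 0.062  0.202 -0.977] up in tool [-0.986  0.166 -0.028]
tool delta m [ 0.1017 -0.0005 -0.0004] len 0.102 rows>= 2.0
scene [([144.7, 308.1], 0.68), ([269.5, 189.4], 0.62)]
top []
```

View pics/scene2.png

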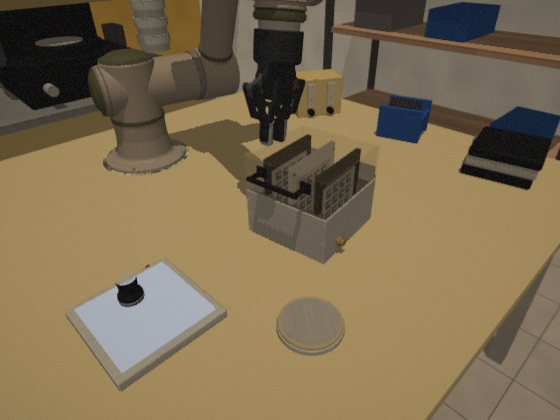

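View pics/top2.png

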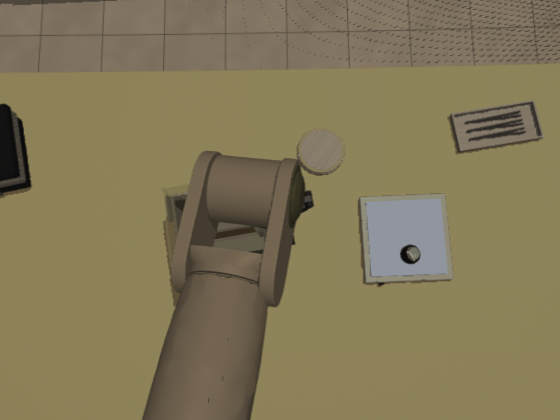

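Request:
{"name": "arm_command", "arguments": {"plan": [[0.03,0,0,0,0.33],[0.03,0,0,0,0.33],[0.03,0,0,0,0.33],[0.012,0,0,0,0.33],[0,0,0,0,0.33]]}}

```text
time_s: 6.28
eef_pos: [598.4, -46.4, 143.4]
ee_rot: [0.114, 0.72, -0.004, -0.684]
force: [-21.7, 7.7, 68.0]
grip_width: 0.334
```

```bash
python3 st.py; python3 - <<'E'
from rig import ctrl
import cv2
from h import *
c=ctrl.capture("scene"); im=c["color"][:,:,::-1]; C=Cam(c); s=ctrl.sense(); M=Q(s["ee_rot"]).as_matrix()
im=crop(im,230,90,350,210,5).copy()
for k,col in((0,(0,0,255)),(-19,(0,255,0))):
    u=(C.proj(s["eef_pos"]+M[:,0]*k)[0]+.5-[230,90])*5; cv2.circle(im,tuple(int(v) for v in u),4,col,1)
cv2.imwrite("pics/s3.png",im)
E
```

```text
t 6.28 p [598.4 -46.4 143.4] r 600.2 q [-0.21   0.519  1.443 -0.164  1.088  1.273] F [-21.7   7.7  68. ] Tq [1.96 2.91 0.23] g 0.334
axes cols x,y,z:
 [[ 0.064  0.151 -0.986]
 [-0.162 -0.974 -0.16 ]
 [-0.985  0.17  -0.038]]
radial in tool [ 0.076  0.226 -0.971] up in tool [-0.985  0.17  -0.038]
```

View pics/s3.png

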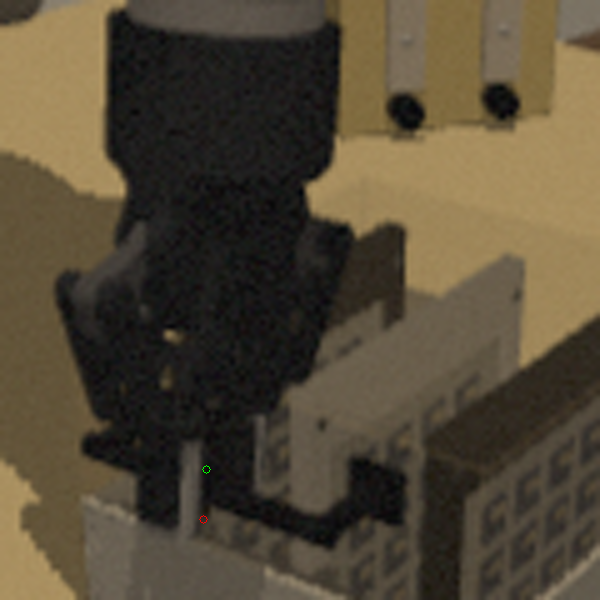

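Request:
{"name": "arm_command", "arguments": {"plan": [[-0.022,0,0,0,0.33],[0,0,0,0,0.22],[0,0,0,0,0.22]]}}

```text
time_s: 6.7
eef_pos: [593.6, -42.9, 153.0]
ee_rot: [0.113, 0.715, -0.002, -0.69]
force: [0.4, 0.1, -0.3]
grip_width: 0.224
```

```bash
python3 st.py; cat > pic.py <<'E'
import sys
from rig import ctrl
from h import *
n,x0,y0,x1,y1,k,out=sys.argv[1],*map(int,sys.argv[2:6]),float(sys.argv[6]),sys.argv[7]
c=ctrl.capture(n); im=c["color"][:,:,::-1]; C=Cam(c); s=ctrl.sense(); M=Q(s["ee_rot"]).as_matrix()
im=crop(im,x0,y0,x1,y1,k).copy()
for kk,col in((0,(0,0,255)),(-19,(0,255,0))):
    u=(C.proj(s["eef_pos"]+M[:,0]*kk)[0]+.5-[x0,y0])*k; cv2.circle(im,tuple(int(v) for v in u),3,col,1)
cv2.imwrite(f"pics/{out}.png",im)
E
python3 pic.py scene 230 90 350 210 5 s4
```

```text
t 6.7 p [593.6 -42.9 153. ] r 595.1 q [-0.205  0.507  1.433 -0.162  1.126  1.273] F [ 0.4  0.1 -0.3] Tq [ 0.08  0.05 -0.01] g 0.224
axes cols x,y,z:
 [[ 0.047  0.152 -0.987]
 [-0.159 -0.975 -0.158]
 [-0.986  0.164 -0.022]]
radial in tool [ 0.059  0.222 -0.973] up in tool [-0.986  0.164 -0.022]
```

View pics/s4.png

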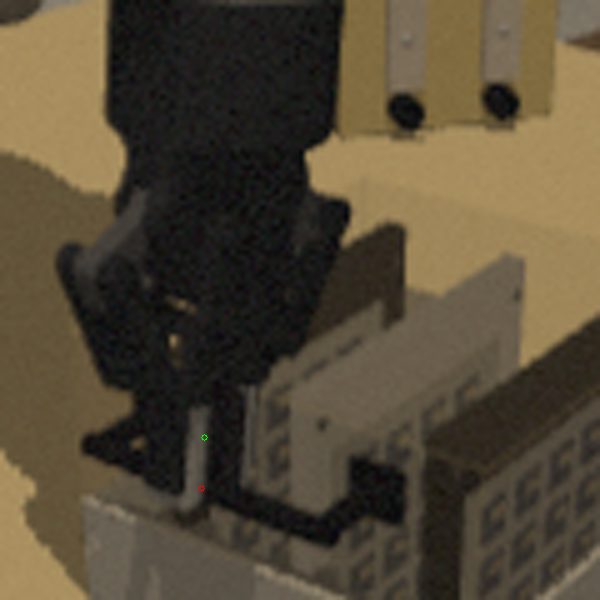

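Request:
{"name": "arm_command", "arguments": {"plan": [[0.005,0,0,0,0.22],[0.005,0,0,0,0.22],[0,0,0,0,0.22]]}}

```text
time_s: 7.12
eef_pos: [594.4, -44.3, 143.7]
ee_rot: [0.113, 0.715, -0.002, -0.69]
force: [-0.7, 0.4, 2.3]
grip_width: 0.22
```

```bash
python3 st.py|head -1
```

```text
t 7.12 p [594.4 -44.3 143.7] r 596.0 q [-0.208  0.518  1.442 -0.163  1.106  1.274] F [-0.7  0.4  2.3] Tq [ 0.15  0.12 -0.02] g 0.22
```

Light touch only. Go 2 mm more while narrowing, then grip.

Request:
{"name": "arm_command", "arguments": {"plan": [[0.0,0,0,0,0.16],[0.003,0,0,0,0.16],[0,0,0,0,0],[0,0,0,0,0],[0,0,0,0,0]], "squeeze": 30}}

```text
time_s: 7.75
eef_pos: [594.7, -43.5, 141.6]
ee_rot: [0.112, 0.716, -0.002, -0.689]
force: [-1.5, 7.2, 7.3]
grip_width: 0.101
```

```bash
python3 st.py|head -1; python3 pic.py scene 230 90 350 210 5 s5
```

```text
t 7.75 p [594.7 -43.5 141.6] r 596.3 q [-0.207  0.521  1.444 -0.162  1.1    1.275] F [-1.5  7.2  7.3] Tq [ 1.14  0.33 -0.04] g 0.101
```

View pics/s5.png

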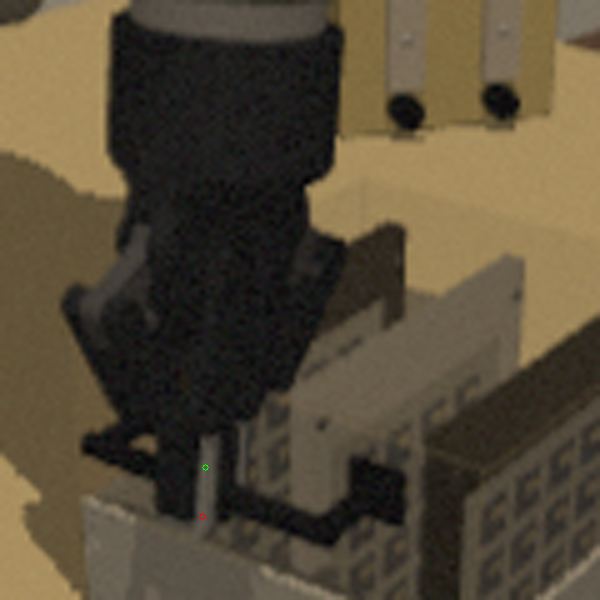

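```bash
cat > arc.py <<'E'
import sys,os
from rig import ctrl
from h import *
b=np.load("box.npy"); c,sn=np.cos(b[2]),np.sin(b[2]); B=np.array([[c,-sn,0],[sn,c,0],[0,0,1]])
s=ctrl.sense(); M=Q(s["ee_rot"]).as_matrix()
if not os.path.exists("p0.npy"): np.save("p0.npy",s["eef_pos"])
p0=np.load("p0.npy"); h=np.array([0,-230,55.])
def P(t): 
    r=R.from_rotvec([-t,0,0]).as_matrix(); return p0+B@(r@h-h)
# current theta from displacement
dl=B.T@(s["eef_pos"]-p0)+h; th=np.arctan2(h[2],h[1])-np.arctan2(dl[2],dl[1]); print("theta",th,"rad err",np.hypot(dl[1],dl[2])-np.hypot(h[1],h[2]),"x err",dl[0])
ths=eval(sys.argv[1]); cur=s["eef_pos"]
if len(sys.argv)>2: cur=P(float(sys.argv[2]))
for t in ths:
    n=P(t); print([round(float(v),4) for v in M.T@(n-cur)/1000]); cur=n
E
python3 arc.py "[.01,.03,.06,.1,.15,.2,.25,.3,.35,.4,.45,.5]" 0
```

```text
theta 0.0 rad err 0.0 x err 0.0
[-0.0024, -0.0002, -0.0001]
[-0.0047, -0.0004, -0.0001]
[-0.007, -0.0008, -0.0002]
[-0.0093, -0.0014, -0.0002]
[-0.0116, -0.0023, -0.0003]
[-0.0115, -0.0029, -0.0003]
[-0.0113, -0.0034, -0.0003]
[-0.0111, -0.004, -0.0003]
[-0.0109, -0.0046, -0.0003]
[-0.0107, -0.0051, -0.0003]
[-0.0104, -0.0056, -0.0003]
[-0.0101, -0.0061, -0.0002]
```

Request:
{"name": "arm_command", "arguments": {"plan": [[-0.0024,-0.0002,-0.0001,0,0],[-0.0047,-0.0004,-0.0001,0,0],[-0.007,-0.0008,-0.0002,0,0],[-0.0093,-0.0014,-0.0002,0,0],[-0.0116,-0.0023,-0.0003,0,0],[-0.0115,-0.0029,-0.0003,0,0],[-0.0113,-0.0034,-0.0003,0,0],[-0.0111,-0.004,-0.0003,0,0]]}}

```text
time_s: 8.8
eef_pos: [590.6, -18.0, 206.8]
ee_rot: [0.113, 0.715, -0.002, -0.69]
force: [4.3, 3.2, -3.6]
grip_width: 0.101
```

```bash
python3 st.py; python3 arc.py "[.35,.4,.45,.5,.55,.6,.65,.7,.75,.8,.85,.9]" .3; python3 pic.py scene 160 0 400 260 3 s6
```

```text
t 8.8 p [590.6 -18.  206.8] r 590.8 q [-0.164  0.452  1.372 -0.158  1.247  1.295] F [ 4.3  3.2 -3.6] Tq [ 0.58 -0.59  0.12] g 0.101
axes cols x,y,z:
 [[ 0.048  0.152 -0.987]
 [-0.159 -0.975 -0.158]
 [-0.986  0.164 -0.023]]
radial in tool [ 0.053  0.182 -0.982] up in tool [-0.986  0.164 -0.023]
theta 0.297519824009878 rad err 0.523762388840936 x err -0.15266438248327371
[-0.0109, -0.0045, -0.0002]
[-0.0107, -0.0051, -0.0002]
[-0.0104, -0.0056, -0.0002]
[-0.0101, -0.0061, -0.0002]
[-0.0098, -0.0066, -0.0002]
[-0.0094, -0.0071, -0.0002]
[-0.0091, -0.0076, -0.0002]
[-0.0087, -0.008, -0.0002]
[-0.0083, -0.0084, -0.0002]
[-0.0078, -0.0088, -0.0002]
[-0.0074, -0.0092, -0.0002]
[-0.0069, -0.0096, -0.0002]
```

View pics/s6.png

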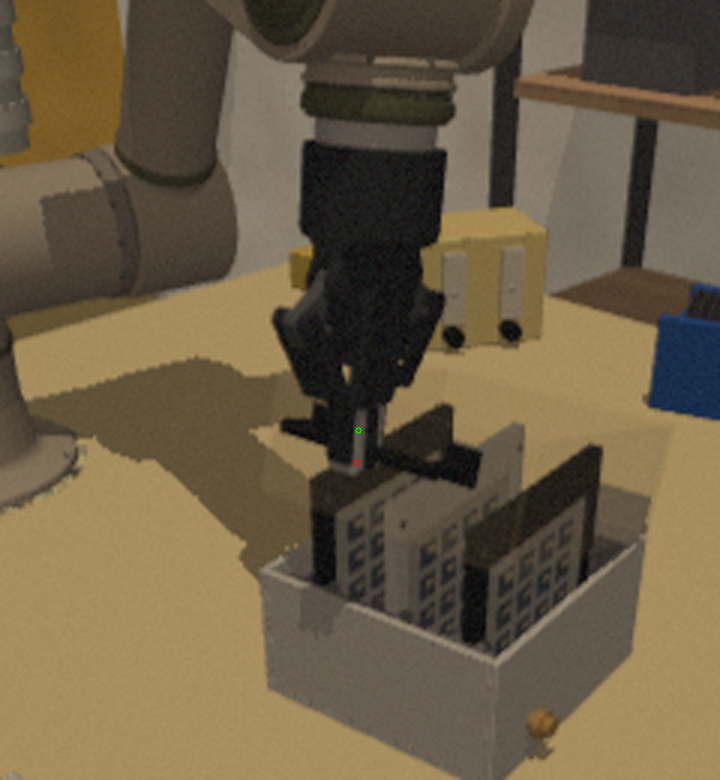

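The lid is rising: the bar is held between the fingers at crop (357,450), and the forces are small. Continue the swing.

Request:
{"name": "arm_command", "arguments": {"plan": [[-0.0109,-0.0045,-0.0002,0,0],[-0.0107,-0.0051,-0.0002,0,0],[-0.0104,-0.0056,-0.0002,0,0],[-0.0101,-0.0061,-0.0002,0,0],[-0.0098,-0.0066,-0.0002,0,0],[-0.0094,-0.0071,-0.0002,0,0],[-0.0091,-0.0076,-0.0002,0,0],[-0.0087,-0.008,-0.0002,0,0],[-0.0083,-0.0084,-0.0002,0,0],[-0.0078,-0.0088,-0.0002,0,0],[-0.0074,-0.0092,-0.0002,0,0],[-0.0069,-0.0096,-0.0002,0,0]]}}

```text
time_s: 10.35
eef_pos: [574.8, 82.7, 303.1]
ee_rot: [0.113, 0.716, -0.004, -0.689]
force: [2.0, -5.9, 10.1]
grip_width: 0.102
```

```bash
python3 st.py|head -1; python3 arc.py "[.95,1.,1.05,1.1,1.15,1.2,1.24,1.28,1.32,1.36,1.4,1.44]" .9; python3 pic.py scene 160 0 400 260 3 s7
```

```text
t 10.35 p [574.8  82.7 303.1] r 580.7 q [ 0.014  0.391  1.214 -0.164  1.488  1.439] F [ 2.  -5.9 10.1] Tq [-1.23 -0.29  0.04] g 0.102
theta 0.8950232222962451 rad err 2.9638659304226564 x err -0.13962728122620227
[-0.0065, -0.0099, -0.0001]
[-0.006, -0.0102, -0.0001]
[-0.0055, -0.0105, -0.0001]
[-0.0049, -0.0107, -0.0001]
[-0.0044, -0.011, -0.0001]
[-0.0038, -0.0112, -0.0001]
[-0.0027, -0.0091, -0.0]
[-0.0023, -0.0092, -0.0]
[-0.0019, -0.0093, -0.0]
[-0.0016, -0.0093, -0.0]
[-0.0012, -0.0094, -0.0]
[-0.0008, -0.0094, 0.0]
```

View pics/s7.png

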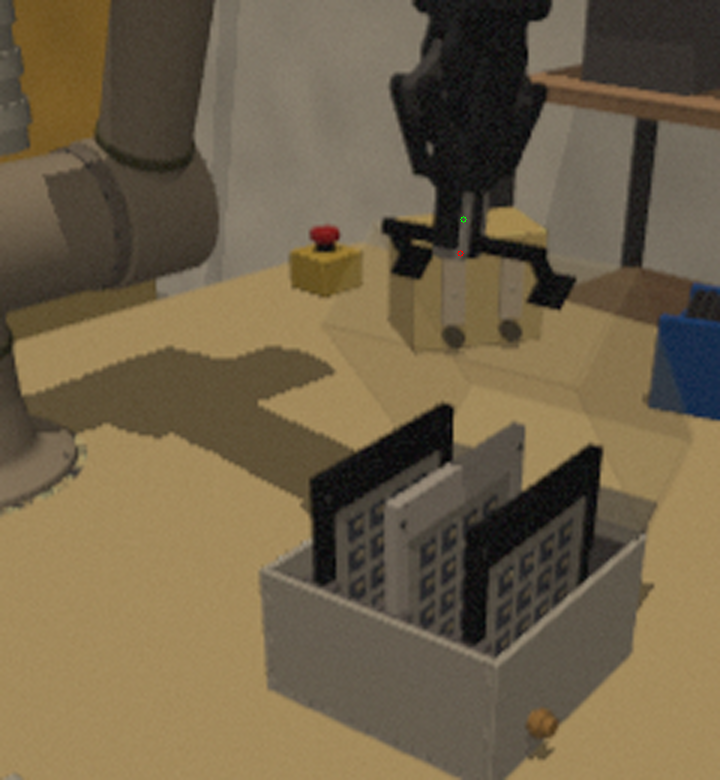

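Request:
{"name": "arm_command", "arguments": {"plan": [[-0.0074,-0.0096,-0.0001,0,0],[-0.0069,-0.0099,-0.0001,0,0],[-0.0062,-0.0103,-0.0001,0,0],[-0.0055,-0.0105,-0.0001,0,0],[-0.0044,-0.011,-0.0001,0,0],[-0.0038,-0.0112,-0.0001,0,0]]}}

```text
time_s: 11.15
eef_pos: [563.7, 151.0, 324.0]
ee_rot: [0.113, 0.715, -0.002, -0.69]
force: [2.9, -1.3, 4.1]
grip_width: 0.098
```

```bash
python3 st.py|head -1; python3 arc.py "[1.24,1.28,1.32,1.36,1.4,1.44,1.48,1.52,1.56,1.59,1.62,1.65,1.68,1.7,1.72,1.74,1.76]" 1.2
```

```text
t 11.15 p [563.7 151.  324. ] r 583.6 q [ 0.134  0.407  1.138 -0.165  1.57   1.546] F [ 2.9 -1.3  4.1] Tq [-0.49 -0.59  0.05] g 0.098
theta 1.1974548538293102 rad err 3.213154705583719 x err -0.4554774826309875
[-0.0026, -0.0091, -0.0001]
[-0.0023, -0.0092, -0.0]
[-0.0019, -0.0093, -0.0]
[-0.0015, -0.0093, -0.0]
[-0.0011, -0.0094, -0.0]
[-0.0008, -0.0094, -0.0]
[-0.0004, -0.0095, -0.0]
[-0.0, -0.0095, 0.0]
[0.0004, -0.0095, 0.0]
[0.0005, -0.0071, 0.0]
[0.0007, -0.0071, 0.0]
[0.0009, -0.007, 0.0]
[0.0012, -0.007, 0.0]
[0.0009, -0.0046, 0.0]
[0.001, -0.0046, 0.0]
[0.0011, -0.0046, 0.0]
[0.0012, -0.0046, 0.0]
```

Request:
{"name": "arm_command", "arguments": {"plan": [[-0.0026,-0.0091,-0.0001,0,0],[-0.0023,-0.0092,0,0,0],[-0.0019,-0.0093,0,0,0],[-0.0015,-0.0093,0,0,0],[-0.0011,-0.0094,0,0,0],[-0.0008,-0.0094,0,0,0],[-0.0004,-0.0095,0,0,0],[0,-0.0095,0,0,0],[0.0004,-0.0095,0,0,0],[0.0005,-0.0071,0,0,0]]}}

```text
time_s: 12.4
eef_pos: [549.4, 241.3, 317.9]
ee_rot: [0.113, 0.715, -0.002, -0.69]
force: [0.6, 0.0, 0.5]
grip_width: 0.1
```

```bash
python3 st.py|head -1; python3 arc.py "[1.62,1.64,1.66,1.68,1.7,1.72,1.74]"
```

```text
t 12.4 p [549.4 241.3 317.9] r 600.1 q [ 0.29   0.465  1.068 -0.167  1.608  1.698] F [0.6 0.  0.5] Tq [-0.1  -0.18  0.  ] g 0.1
theta 1.5831028119117536 rad err 2.1426191266818364 x err -0.626791730278342
[0.003, -0.0085, -0.0006]
[0.0006, -0.0047, 0.0]
[0.0007, -0.0047, 0.0]
[0.0008, -0.0047, 0.0]
[0.0009, -0.0046, 0.0]
[0.001, -0.0046, 0.0]
[0.0011, -0.0046, 0.0]
```

Request:
{"name": "arm_command", "arguments": {"plan": [[0.0006,-0.0048,0,0,0],[0.0006,-0.0047,0,0,0],[0.0007,-0.0047,0,0,0],[0.0008,-0.0047,0,0,0],[0.0009,-0.0046,0,0,0],[0.001,-0.0046,0,0,0],[0.0006,-0.003,0,0,0]]}}

```text
time_s: 13.28
eef_pos: [544.9, 270.5, 307.8]
ee_rot: [0.113, 0.715, -0.002, -0.69]
force: [-4.8, -0.1, 1.4]
grip_width: 0.103
```

```bash
python3 st.py|head -1; python3 arc.py "[1.74,1.76]"
```

```text
t 13.28 p [544.9 270.5 307.8] r 608.3 q [ 0.339  0.492  1.052 -0.167  1.605  1.748] F [-4.8 -0.1  1.4] Tq [-0.25  0.68 -0.09] g 0.103
theta 1.7142822940059377 rad err 1.5433900439754495 x err -0.5850751204350448
[0.0029, -0.0056, -0.0005]
[0.0012, -0.0046, 0.0]
```

Request:
{"name": "arm_command", "arguments": {"plan": [[0.0008,-0.003,0,0,0],[0.0008,-0.003,0,0,0],[0,0,0,0,0]]}}

```text
time_s: 13.65
eef_pos: [544.0, 276.1, 305.2]
ee_rot: [0.113, 0.715, -0.002, -0.69]
force: [-4.9, 1.0, 2.0]
grip_width: 0.098
```

```bash
python3 st.py|head -1; python3 arc.py "[1.76]"
```

```text
t 13.65 p [544.  276.1 305.2] r 610.1 q [ 0.348  0.498  1.05  -0.166  1.603  1.757] F [-4.9  1.   2. ] Tq [ 0.03  0.87 -0.06] g 0.098
theta 1.7404628527455075 rad err 1.3407642553899848 x err -0.5578400676539783
[0.0025, -0.0042, -0.0005]
```

Request:
{"name": "arm_command", "arguments": {"plan": [[0.0008,-0.003,0,0,0],[0.0008,-0.003,0,0,0],[0,0,0,0,0]]}}

```text
time_s: 14.02
eef_pos: [543.8, 278.1, 304.4]
ee_rot: [0.114, 0.715, -0.006, -0.69]
force: [-8.7, -16.8, 9.5]
grip_width: 0.102
```

```bash
python3 st.py|head -1; python3 arc.py "[1.76]";python3 pic.py scene 200 0 440 260 3 s8
```

```text
t 14.03 p [543.8 278.1 304.4] r 610.8 q [ 0.354  0.502  1.046 -0.173  1.605  1.766] F [ -8.7 -16.8   9.5] Tq [-3.07  1.19 -0.26] g 0.102
theta 1.7494282403168788 rad err 1.3553185355688129 x err -0.46727159005275754
[0.0019, -0.0021, -0.0004]
```

View pics/s8.png

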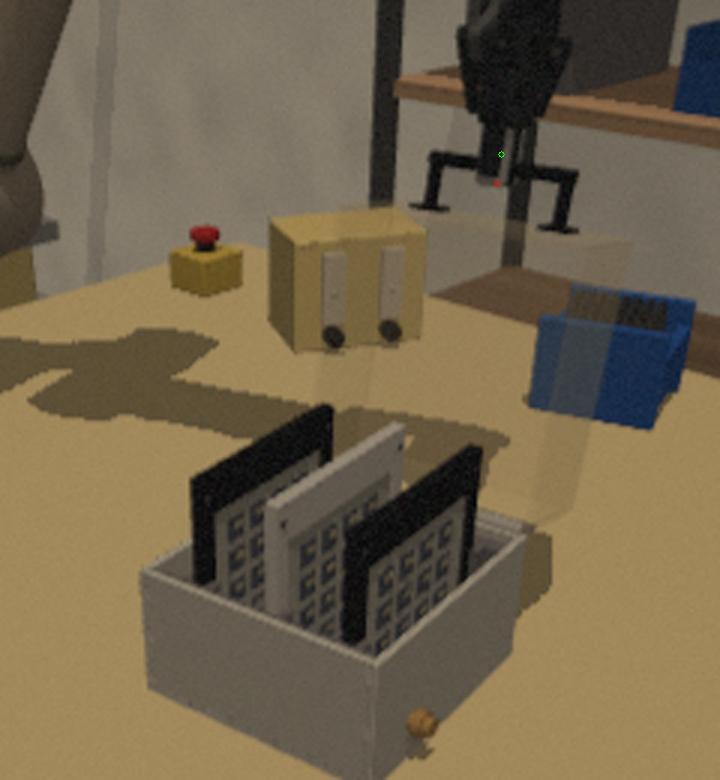

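Request:
{"name": "arm_command", "arguments": {"plan": [[-0.0005,0.002,0,0,0],[0,0,0,0,0.15],[0,0,0,0,0.35],[0,0,0,0,0.35],[-0.02,0,0,0,0.35],[-0.03,0,0,0,0.35],[-0.03,0,0,0,0.35],[-0.02,0,0,0,0.35]]}}

```text
time_s: 15.08
eef_pos: [539.0, 295.7, 403.7]
ee_rot: [0.113, 0.716, -0.002, -0.689]
force: [-0.2, -1.0, 0.2]
grip_width: 0.352
```

```bash
python3 st.py; python3 pic.py scene 200 0 440 260 3 s9;python3 pic.py top 130 130 330 310 4 t9
```

```text
t 15.07 p [539.  295.7 403.7] r 614.8 q [ 0.381  0.528  0.756 -0.174  1.866  1.745] F [-0.2 -1.   0.2] Tq [0.09 0.02 0.03] g 0.352
axes cols x,y,z:
 [[ 0.05   0.152 -0.987]
 [-0.158 -0.975 -0.158]
 [-0.986  0.164 -0.025]]
radial in tool [-0.032 -0.335 -0.942] up in tool [-0.986  0.164 -0.025]
```

View pics/s9.png

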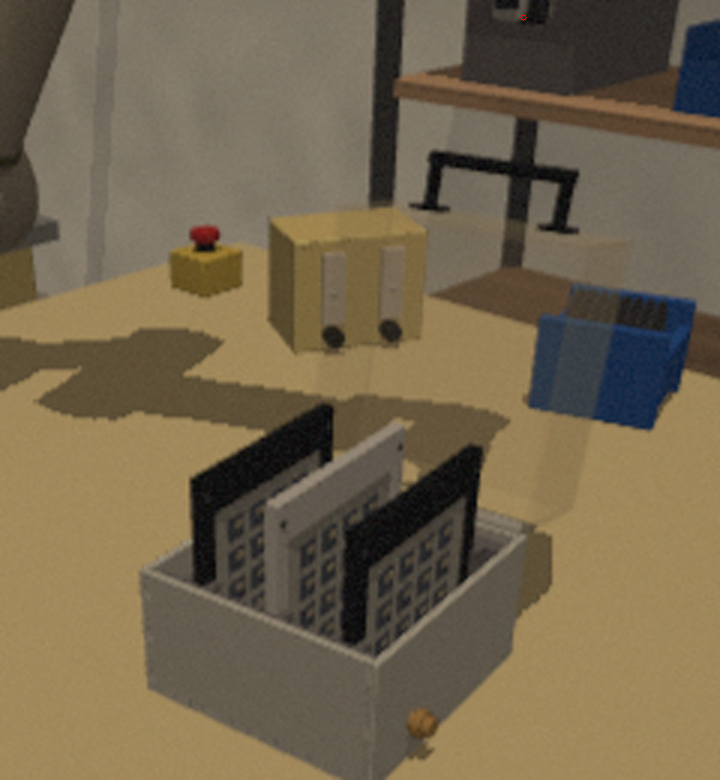

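View pics/t9.png

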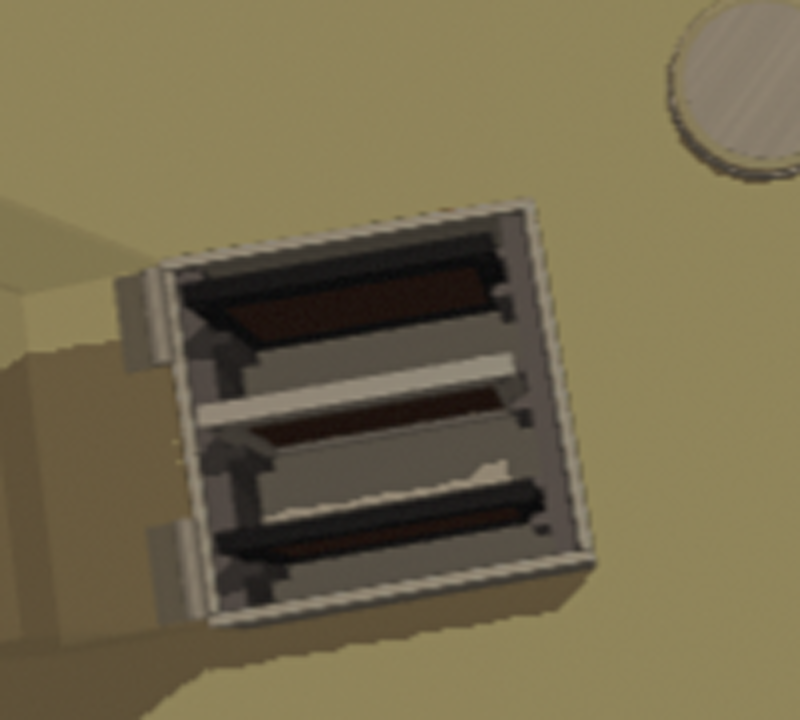

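```bash
python3 - <<'E'
from h import *
import pickle
T=Cam(pickle.load(open("c0.pkl","rb"))["top"]); S=Cam(pickle.load(open("c0.pkl","rb"))["scene"])
uv=np.array([[197,408],[515,353],[200,427],[517,375]])/4+130-.375
P=T.onz(uv,168); print(P, P.mean(0)); d=P[1]+P[3]-P[0]-P[2]; print("yaw",np.arctan2(d[0],-d[1]))
b=np.load("box.npy");print(b)
# scene top corners: front chrome top-left (283,507?) 
print(S.proj([[575.3+ -75.5*-np.sin(b[2])*1, 88-75.5*np.cos(b[2]),168],[575.3-75.5*np.sin(b[2]), 88+75.5*np.cos(b[2]),168]])*3-[600,0])
E
```

```text
[[567.13671728 166.61994385 168.        ]
 [591.06285418  16.00184869 168.        ]
 [558.08048555 165.00422146 168.        ]
 [580.49339473  15.11596602 168.        ]] [574.19336294  90.685495   168.        ]
yaw 0.15299811732297208
[5.75306574e+02 8.83498986e+01 1.55563745e-01]
[[269.08473456 503.06931531]
 [398.33707013 420.65866276]]
```

```bash
python3 go.py 562 88 400
```

```text
tool delta m [0.038  0.2054 0.0106] len 0.209 rows>= 4.0
```

```bash
python3 go.py 565 114 400
```

```text
tool delta m [0.0341 0.1805 0.0035] len 0.184 rows>= 4.0
```

Request:
{"name": "arm_command", "arguments": {"plan": [[0.005,0.03,0,0,0.33],[0.007,0.04,0.001,0,0.33],[0.007,0.04,0.001,0,0.33],[0.007,0.04,0.001,-0.1,0.33],[0.008,0.0305,0,-0.17,0.33],[0,0,0,-0.175,0.33],[0,0,0,-0.175,0.33],[0,0,0,-0.175,0.33],[0,0,0,-0.175,0.33],[0,0,0,-0.175,0.33],[0,0,0,-0.175,0.33],[0,0,0,-0.175,0.33]]}}

```text
time_s: 16.68
eef_pos: [568.0, 114.1, 397.2]
ee_rot: [0.57, 0.446, 0.469, -0.506]
force: [-1.0, -0.3, -0.2]
grip_width: 0.328
```

```bash
python3 st.py; python3 go.py 573.3 87.5 236
```

```text
t 16.68 p [568.  114.1 397.2] r 579.4 q [ 0.068  0.393  0.974 -0.165  1.736 -0.049] F [-1.  -0.3 -0.2] Tq [ 0.09 -0.01  0.03] g 0.328
axes cols x,y,z:
 [[ 0.047  0.995  0.083]
 [-0.159  0.089 -0.983]
 [-0.986  0.033  0.162]]
radial in tool [ 0.015  0.994 -0.112] up in tool [-0.986  0.033  0.162]
tool delta m [ 0.1634 -0.0025  0.0004] len 0.163 rows>= 3.0
```

Request:
{"name": "arm_command", "arguments": {"plan": [[0.03,0,0,-0.066,0.33],[0.045,0,0,0,0.33],[0.045,0,0,0,0.33],[0.043,0,0,0,0.33],[0,0,0,0,0.33]]}}

```text
time_s: 17.3
eef_pos: [574.5, 87.9, 234.3]
ee_rot: [0.581, 0.427, 0.486, -0.494]
force: [0.4, 0.3, 0.3]
grip_width: 0.336
```

```bash
python3 st.py; python3 go.py 578.3 71.7 137.3; python3 pic.py scene 200 60 400 230 4 s10
```

```text
t 17.3 p [574.5  87.9 234.3] r 581.1 q [ 0.022  0.432  1.33  -0.165  1.345 -0.091] F [0.4 0.3 0.3] Tq [0.09 0.06 0.01] g 0.336
axes cols x,y,z:
 [[ 0.041  0.989  0.143]
 [-0.159  0.148 -0.976]
 [-0.986  0.018  0.163]]
radial in tool [ 0.017  1.    -0.006] up in tool [-0.986  0.018  0.163]
tool delta m [ 0.0984 -0.0003  0.0005] len 0.098 rows>= 2.0
```

View pics/s10.png

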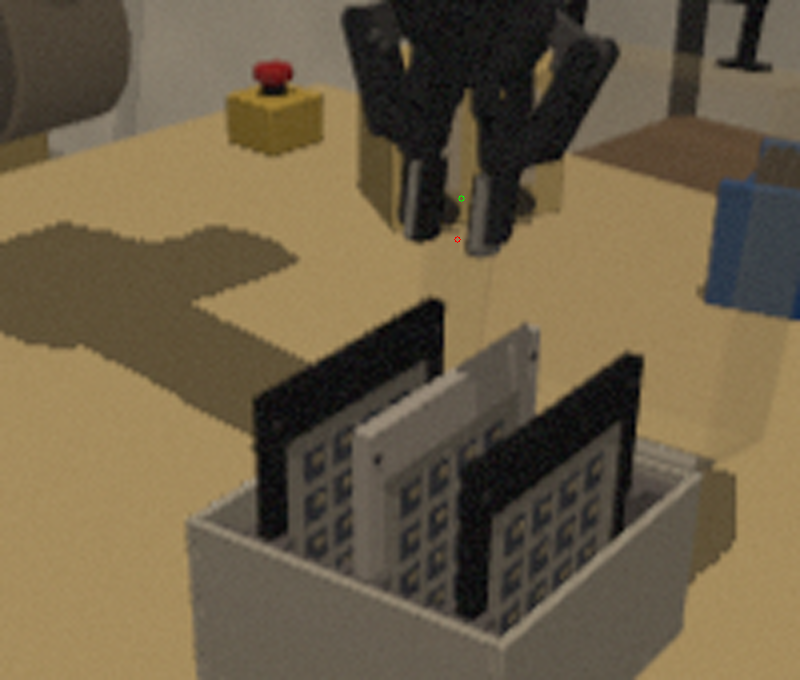

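Request:
{"name": "arm_command", "arguments": {"plan": [[0.03,0,0,0,0.33],[0.025,0,0,0,0.33],[0.015,0,0,0,0.33],[0,0,0,0,0.33]]}}

```text
time_s: 17.85
eef_pos: [579.6, 77.3, 169.2]
ee_rot: [0.583, 0.429, 0.484, -0.492]
force: [-0.1, 0.1, 0.7]
grip_width: 0.33
```

```bash
python3 st.py|head -1; python3 pic.py scene 240 80 380 210 5 s11;  python3 go.py 578.3 71.7 137.3
```

```text
t 17.85 p [579.6  77.3 169.2] r 584.7 q [ 0.003  0.487  1.421 -0.172  1.19  -0.084] F [-0.1  0.1  0.7] Tq [ 0.06 -0.    0.01] g 0.33
tool delta m [ 0.033  -0.0032 -0.0001] len 0.033 rows>= 1.0
```

View pics/s11.png

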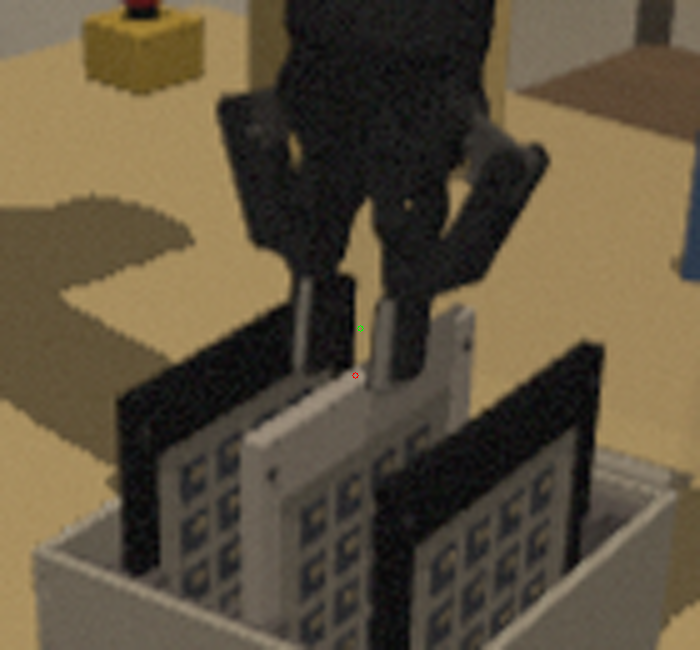

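Request:
{"name": "arm_command", "arguments": {"plan": [[0.01,-0.003,0,0,0.33],[0.012,0,0,0,0.33],[0.011,0,0,0,0.33],[0,0,0,0,0.33]]}}

```text
time_s: 18.4
eef_pos: [577.6, 71.4, 135.0]
ee_rot: [0.583, 0.428, 0.484, -0.492]
force: [-0.2, -0.4, -0.4]
grip_width: 0.333
```

```bash
python3 st.py|head -1; python3 pic.py scene 240 80 380 210 5 s12
```

```text
t 18.4 p [577.6  71.4 135. ] r 582.0 q [-0.008  0.517  1.469 -0.178  1.113 -0.079] F [-0.2 -0.4 -0.4] Tq [ 0.1  -0.01  0.03] g 0.333
```

View pics/s12.png

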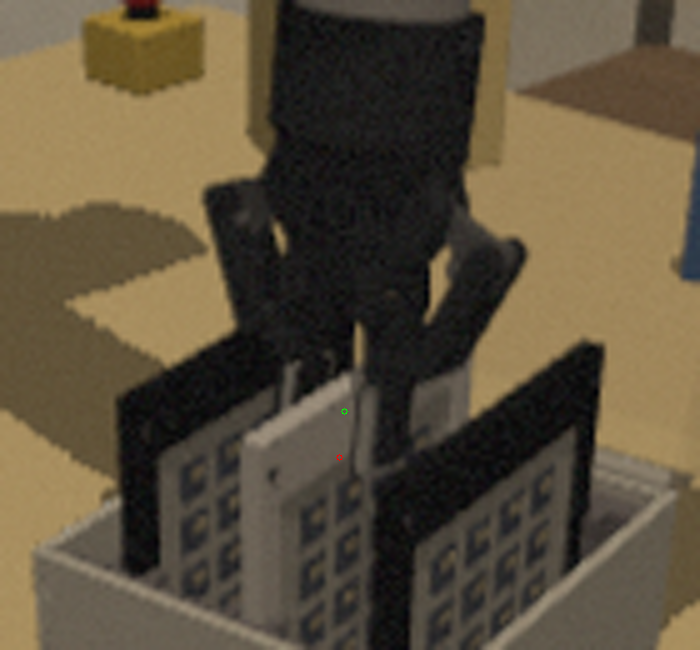

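Request:
{"name": "arm_command", "arguments": {"plan": [[-0.002,0,0,0,0.2],[0,0,0,0,0.1],[0,0,0,0,0],[0,0,0,0,0],[0,0,0,0,0]], "squeeze": 60}}

```text
time_s: 19.08
eef_pos: [577.7, 71.8, 139.0]
ee_rot: [0.583, 0.429, 0.484, -0.492]
force: [-3.1, -0.4, 5.7]
grip_width: 0.105
```

```bash
python3 st.py; python3 - <<'E'
from rig import ctrl
from h import *
s=ctrl.sense();M=Q(s["ee_rot"]).as_matrix();print("up100 in tool",M.T@[0,0,.1])
E
```

```text
t 19.07 p [577.7  71.8 139. ] r 582.1 q [-0.007  0.512  1.466 -0.178  1.12  -0.08 ] F [-3.1 -0.4  5.7] Tq [-0.18  0.99  0.03] g 0.105
axes cols x,y,z:
 [[ 0.048  0.989  0.143]
 [-0.159  0.149 -0.976]
 [-0.986  0.024  0.165]]
radial in tool [0.028 0.999 0.021] up in tool [-0.986  0.024  0.165]
up100 in tool [-0.09860359  0.00242719  0.01647545]
```

Request:
{"name": "arm_command", "arguments": {"plan": [[-0.005,0.0001,0.0008,0,0],[-0.01,0.0002,0.0017,0,0],[-0.015,0.0004,0.0025,0,0],[0,0,0,0,0]]}}

```text
time_s: 19.58
eef_pos: [578.1, 71.7, 170.0]
ee_rot: [0.584, 0.429, 0.483, -0.492]
force: [-2.1, -0.5, -2.7]
grip_width: 0.105
```

```bash
python3 st.py|head -1
```

```text
t 19.57 p [578.1  71.7 170. ] r 582.5 q [-0.007  0.48   1.43  -0.172  1.186 -0.093] F [-2.1 -0.5 -2.7] Tq [0.05 0.67 0.18] g 0.105
```

Request:
{"name": "arm_command", "arguments": {"plan": [[-0.015,0.0004,0.0025,0,0],[-0.0197,0.0005,0.0033,0,0],[-0.0197,0.0005,0.0033,0,0],[-0.0197,0.0005,0.0033,0,0],[-0.0197,0.0005,0.0033,0,0],[-0.0197,0.0005,0.0033,0,0],[-0.0197,0.0005,0.0033,0,0],[-0.0197,0.0005,0.0033,0,0],[-0.0197,0.0005,0.0033,0,0]]}}

```text
time_s: 20.7
eef_pos: [578.0, 71.7, 345.0]
ee_rot: [0.584, 0.429, 0.483, -0.491]
force: [0.8, 0.2, -3.1]
grip_width: 0.106
```

```bash
python3 st.py; python3 pic.py scene 180 0 440 260 3 s13
```

```text
t 20.7 p [578.   71.7 345. ] r 582.4 q [-0.007  0.386  1.115 -0.159  1.589 -0.161] F [ 0.8  0.2 -3.1] Tq [ 0.07  0.04 -0.03] g 0.106
axes cols x,y,z:
 [[ 0.05   0.989  0.142]
 [-0.159  0.148 -0.976]
 [-0.986  0.026  0.164]]
radial in tool [0.03  0.999 0.021] up in tool [-0.986  0.026  0.164]
```

View pics/s13.png

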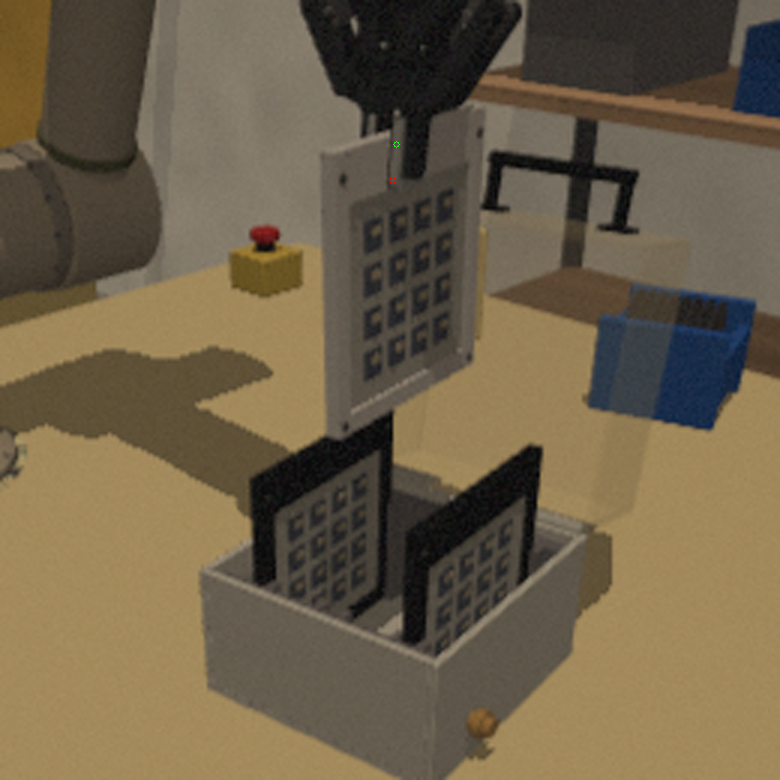

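```bash
python3 go.py 225 -700 400; python3 - <<'E'
from rig import ctrl
from h import *
s=ctrl.sense();M=Q(s["ee_rot"]).as_matrix()
off=np.array([575,89,88])-np.array([577.7,71.8,139.0]); o=M.T@off; print("mask centre in tool mm",o); np.save("off.npy",o)
E
```

```text
tool delta m [ 0.0521 -0.4624  0.7118] len 0.85 rows>= 15.0
mask centre in tool mm [ 47.3981457   -1.66403643 -25.58860619]
```

Request:
{"name": "arm_command", "arguments": {"plan": [[0,-0.0115,0.0178,0,0],[0,-0.0231,0.0356,0,0],[0.002,-0.0231,0.0356,0,0],[0.003,-0.0231,0.0356,0,0],[0.003,-0.0231,0.0356,0,0],[0.003,-0.0231,0.0356,0,0],[0.003,-0.0231,0.0356,0,0],[0.003,-0.0231,0.0356,0,0],[0.003,-0.0231,0.0356,0,0],[0.003,-0.0231,0.0356,0,0],[0.003,-0.0231,0.0356,0,0],[0.003,-0.0231,0.0356,0,0]]}}

```text
time_s: 22.25
eef_pos: [373.4, -373.3, 375.3]
ee_rot: [0.583, 0.429, 0.484, -0.492]
force: [1.1, -0.1, -2.7]
grip_width: 0.103
```

```bash
python3 st.py;python3 go.py 225 -700 400
```

```text
t 22.25 p [ 373.4 -373.3  375.3] r 528.0 q [-0.984  0.178  1.31  -0.048  1.494 -1.13 ] F [ 1.1 -0.1 -2.7] Tq [ 0.12  0.05 -0.02] g 0.103
axes cols x,y,z:
 [[ 0.048  0.989  0.142]
 [-0.159  0.148 -0.976]
 [-0.986  0.024  0.164]]
radial in tool [0.146 0.595 0.79 ] up in tool [-0.986  0.024  0.164]
tool delta m [ 0.0205 -0.1943  0.302 ] len 0.36 rows>= 6.0
```

Continue the carry and turn the tool (about its x) by +1.414 so that its y lies along the existing lean.

Request:
{"name": "arm_command", "arguments": {"plan": [[0.002,-0.0225,0.0355,0,0],[0.003,-0.0231,0.0356,0,0],[0.003,-0.0231,0.0356,0,0],[0.003,-0.0231,0.0356,0,0],[0.003,-0.0231,0.0356,0,0],[0.003,-0.0231,0.0356,0,0],[0.003,-0.0231,0.0356,0,0],[0.0,-0.0231,0.0356,0,0],[0,-0.01,0.015,0,0],[0,0,0,0.1,0],[0,0,0,0.17,0],[0,0,0,0.17,0]]}}

```text
time_s: 23.75
eef_pos: [225.5, -696.7, 399.8]
ee_rot: [-0.473, -0.547, -0.363, 0.587]
force: [0.1, -0.3, -3.6]
grip_width: 0.105
```

Request:
{"name": "arm_command", "arguments": {"plan": [[0,0,0,0.17,0],[0,0,0,0.17,0],[0,0,0,0.17,0],[0,0,0,0.17,0],[0,0,0,0.17,0],[0,0,0,0.12,0]]}}

```text
time_s: 24.5
eef_pos: [225.5, -696.6, 399.8]
ee_rot: [0.164, 0.705, 0.048, -0.688]
force: [-0.7, -1.5, -4.2]
grip_width: 0.104
```

```bash
python3 st.py
```

```text
t 24.5 p [ 225.5 -696.6  399.8] r 732.2 q [-1.426  0.765  0.367  0.025  1.846 -0.149] F [-0.7 -1.5 -4.2] Tq [ 0.18  0.16 -0.02] g 0.104
axes cols x,y,z:
 [[ 0.048  0.294 -0.955]
 [-0.158 -0.942 -0.298]
 [-0.986  0.165  0.002]]
radial in tool [ 0.165  0.986 -0.011] up in tool [-0.986  0.165  0.002]
```

Request:
{"name": "arm_command", "arguments": {"plan": [[0,0.02,0,0,0],[0,0.03,0,0,0],[0,0.03,0,0,0],[0,0.04,0,0,0],[0,0.05,0,0,0],[0,0.06,0,0,0],[0,0.06,0,0,0],[0,0.06,0,0,0]]}}

```text
time_s: 25.5
eef_pos: [255.3, -791.1, 346.5]
ee_rot: [0.228, 0.706, -0.014, -0.67]
force: [-0.9, -0.0, -3.3]
grip_width: 0.108
```

```bash
python3 st.py
```

```text
t 25.5 p [ 255.3 -791.1  346.5] r 831.3 q [-1.415  0.952  0.188  0.05   1.657 -0.139] F [-0.9 -0.  -3.3] Tq [ 0.35  0.22 -0.01] g 0.108
axes cols x,y,z:
 [[ 0.102  0.285 -0.953]
 [-0.326 -0.896 -0.303]
 [-0.94   0.341  0.002]]
radial in tool [ 0.341  0.94  -0.004] up in tool [-0.94   0.341  0.002]
```

Request:
{"name": "arm_command", "arguments": {"plan": [[-0.012,0.06,0,0,0],[-0.012,0.06,0,0,0],[-0.012,0.06,0,0,0],[-0.012,0.06,0,0,0],[-0.012,0.06,0,0,0]]}}

```text
time_s: 26.12
eef_pos: [261.1, -812.0, 398.2]
ee_rot: [0.285, 0.703, -0.075, -0.648]
force: [-1.3, 0.6, -3.1]
grip_width: 0.111
```

```bash
python3 st.py
```

```text
t 26.12 p [ 261.1 -812.   398.2] r 853.0 q [-1.42   0.907  0.187  0.077  1.532 -0.14 ] F [-1.3  0.6 -3.1] Tq [0.52 0.22 0.04] g 0.111
axes cols x,y,z:
 [[ 0.15   0.263 -0.953]
 [-0.474 -0.827 -0.303]
 [-0.868  0.497  0.001]]
radial in tool [ 0.497  0.868 -0.003] up in tool [-0.868  0.497  0.001]
```

Request:
{"name": "arm_command", "arguments": {"plan": [[0,0.06,0,0,0],[0,0.06,0,0,0],[0,0.06,0,0,0],[0,0.06,0,0,0],[0,0.06,0,0,0],[0,0.06,0,0,0]], "squeeze": 80}}

```text
time_s: 26.88
eef_pos: [270.0, -842.0, 446.4]
ee_rot: [0.349, 0.692, -0.146, -0.615]
force: [0.8, -0.5, -4.1]
grip_width: 0.102
```

```bash
python3 st.py
```

```text
t 26.88 p [ 270.  -842.   446.4] r 884.2 q [-1.423  0.881  0.187  0.108  1.358 -0.144] F [ 0.8 -0.5 -4.1] Tq [ 0.73  0.33 -0.07] g 0.102
axes cols x,y,z:
 [[ 0.201  0.228 -0.953]
 [-0.631 -0.714 -0.304]
 [-0.75   0.662  0.   ]]
radial in tool [ 0.662  0.75  -0.002] up in tool [-0.75   0.662  0.   ]
```

Request:
{"name": "arm_command", "arguments": {"plan": [[0,0.06,0,0,0],[0,0.055,0,0,0],[0,0,0,0,0]]}}

```text
time_s: 27.25
eef_pos: [270.5, -844.2, 472.8]
ee_rot: [0.368, 0.687, -0.167, -0.604]
force: [1.1, -0.5, -3.7]
grip_width: 0.105
```

```bash
python3 st.py; python3 - <<'E'
from rig import ctrl
from h import *
s=ctrl.sense();M=Q(s["ee_rot"]).as_matrix();o=np.load("off.npy")
c=s["eef_pos"]+M@o;print("mask centre",c,"elev deg",np.degrees(np.arcsin(M[2,1])))
t=np.array([566,-301,300]); print("delta tool",M.T@(t-c)/1000)
E
python3 pic.py scene 0 0 560 420 1.4 s14
```

```text
t 27.25 p [ 270.5 -844.2  472.8] r 886.5 q [-1.426  0.859  0.187  0.119  1.317 -0.146] F [ 1.1 -0.5 -3.7] Tq [0.76 0.35 0.04] g 0.105
axes cols x,y,z:
 [[ 0.215  0.215 -0.953]
 [-0.675 -0.673 -0.304]
 [-0.706  0.708  0.001]]
radial in tool [ 0.708  0.706 -0.002] up in tool [-0.706  0.708  0.001]
mask centre [ 304.73164955 -867.24507746  438.09125207] elev deg 45.062743947209334
delta tool [-0.22837879 -0.42265874 -0.42091157]
```

View pics/s14.png

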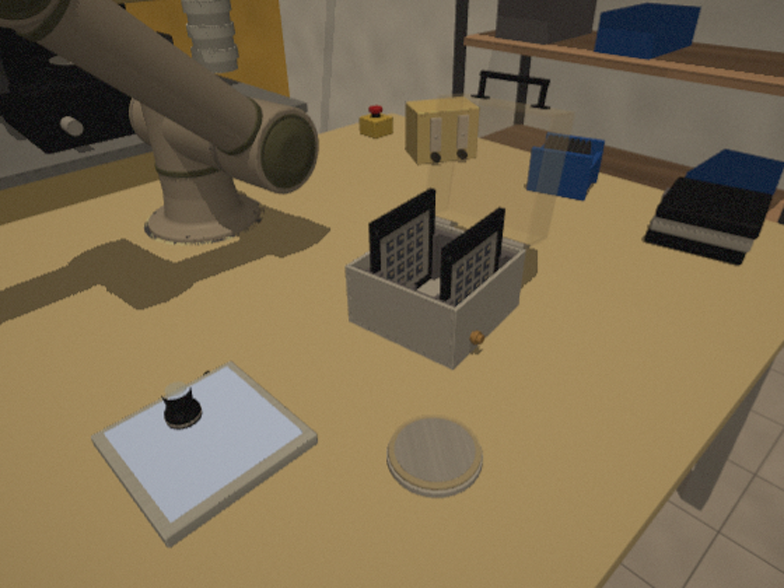

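Request:
{"name": "arm_command", "arguments": {"plan": [[-0.008,-0.014,-0.014,0,0],[-0.0152,-0.0282,-0.0281,0,0],[-0.0152,-0.0282,-0.0281,0,0],[-0.0152,-0.0282,-0.0281,0,0],[-0.0152,-0.0282,-0.0281,0,0],[-0.0152,-0.0282,-0.0281,0,0],[-0.0152,-0.0282,-0.0281,0,0],[-0.0152,-0.0282,-0.0281,0,0]]}}

```text
time_s: 28.3
eef_pos: [401.8, -559.5, 402.1]
ee_rot: [0.367, 0.687, -0.166, -0.604]
force: [0.5, -0.8, -3.7]
grip_width: 0.106
```

```bash
python3 st.py;cat > mc.py <<'E'
from rig import ctrl
from h import *
s=ctrl.sense();M=Q(s["ee_rot"]).as_matrix();o=np.load("off.npy")
c=s["eef_pos"]+M@o;print("mask centre",c,"elev deg",np.degrees(np.arcsin(M[2,1])))
t=np.array([566,-301,300]); print("delta tool",M.T@(t-c)/1000)
E
python3 mc.py
```

```text
t 28.3 p [ 401.8 -559.5  402.1] r 688.8 q [-1.066  0.254  1.327 -0.194  0.796  0.276] F [ 0.5 -0.8 -3.7] Tq [0.74 0.32 0.03] g 0.106
axes cols x,y,z:
 [[ 0.214  0.215 -0.953]
 [-0.672 -0.675 -0.304]
 [-0.708  0.706 -0.   ]]
radial in tool [ 0.671  0.674 -0.309] up in tool [-0.708  0.706 -0.   ]
mask centre [ 435.94234875 -582.47246306  367.34333347] elev deg 44.88843892860779
delta tool [-0.11369184 -0.20956731 -0.2093623 ]
```

Request:
{"name": "arm_command", "arguments": {"plan": [[-0.0152,-0.028,-0.028,0,0],[-0.0152,-0.028,-0.028,0,0],[-0.0152,-0.028,-0.028,0,0],[-0.0152,-0.028,-0.028,0,0],[-0.0152,-0.028,-0.028,0,0],[-0.0152,-0.028,-0.028,0,0],[-0.0137,-0.025,-0.025,0,0],[-0.008,-0.016,-0.016,0,0],[0,0,0,0,0]]}}

```text
time_s: 29.42
eef_pos: [532.0, -279.1, 334.3]
ee_rot: [0.368, 0.687, -0.165, -0.604]
force: [0.1, 0.1, -2.8]
grip_width: 0.102
```

```bash
python3 st.py;python3 mc.py; python3 pic.py scene 0 0 560 420 1.4 s15;python3 pic.py top 250 80 530 320 2.8 t15; python3 - <<'E'
from rig import ctrl
for n in("scene","top"):
    for q in("mask_center","panel_center","loupe_center","carrier_center"): print(n,q,[(d["uv"],round(d["score"],2)) for d in ctrl.place_of(n,q)][:3])
E
```

```text
t 29.43 p [ 532.  -279.1  334.3] r 600.8 q [-0.462  0.212  1.553 -0.699  0.902  1.109] F [ 0.1  0.1 -2.8] Tq [0.81 0.38 0.  ] g 0.102
axes cols x,y,z:
 [[ 0.215  0.217 -0.952]
 [-0.672 -0.675 -0.306]
 [-0.709  0.705  0.   ]]
radial in tool [ 0.503  0.506 -0.701] up in tool [-0.709  0.705  0.   ]
mask centre [ 566.24838241 -302.02609818  299.48456579] elev deg 44.85104243984457
delta tool [-1.10800445e-03 -3.82912406e-04 -7.71230359e-05]
scene mask_center [([94.2, 150.8], 0.75)]
scene panel_center [([144.7, 309.6], 0.89), ([311.0, 320.4], 0.32)]
scene loupe_center [([128.5, 289.8], 0.65)]
scene carrier_center [([307.5, 323.5], 0.6)]
top mask_center [([451.9, 214.3], 0.75)]
top panel_center [([406.9, 240.1], 0.76)]
top loupe_center []
top carrier_center [([319.5, 149.2], 0.63)]
```

View pics/s15.png

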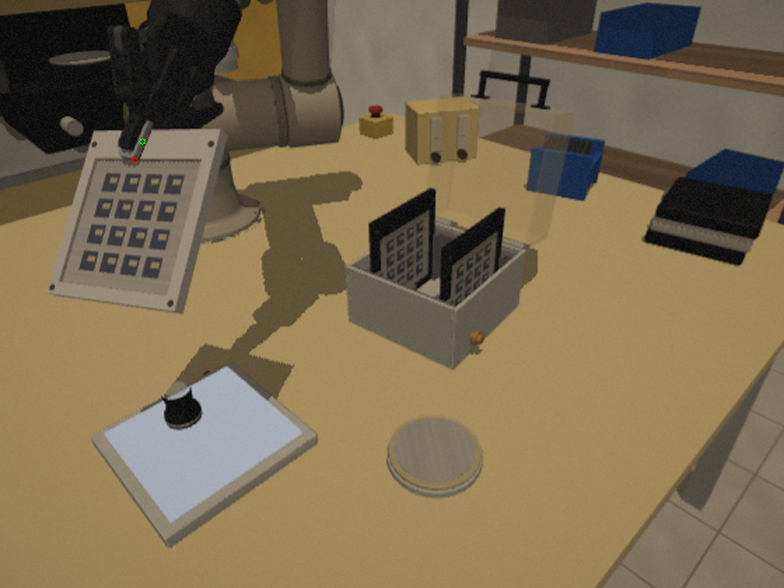

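View pics/t15.png

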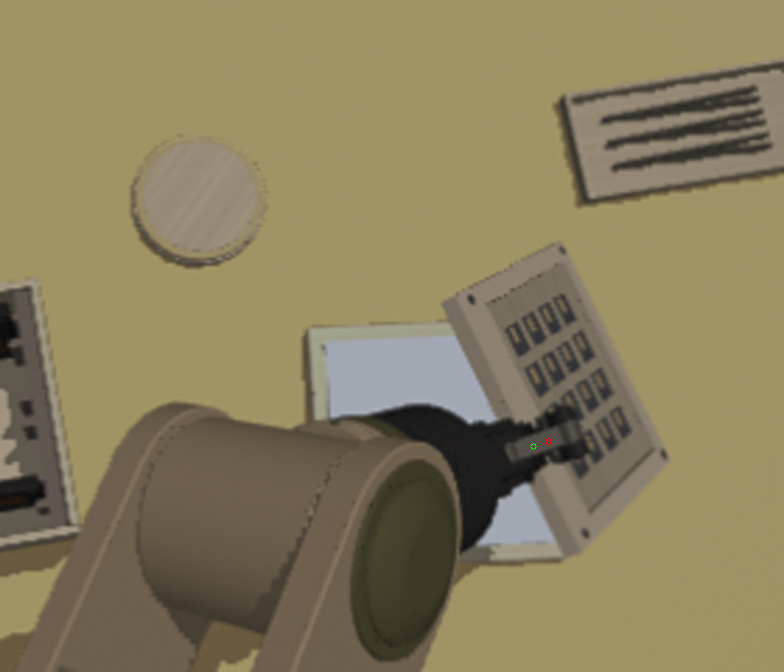

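```bash
python3 - <<'E'
from h import *
import pickle
c=pickle.load(open("c0.pkl","rb"));S,T=Cam(c["scene"]),Cam(c["top"])
print("net centre",tri([(S,[94.2,150.8]),(T,[451.9,214.3])]))
print("panel", S.onz([144.7,309.6],22),T.onz([406.9,240.1],22))
s=lambda u,v:(u/1.4,v/1.4); t=lambda u,v:(u/2.8+250,v/2.8+80)
# screws on the chrome face: scene TL,TR,BR,BL ; top same
sc=[(95,143),(211,144),(170,303),(53,287)]; tp=[(471,299),(586,535),(664,456),(563,250)]
# scene TL is on -? side: try both pairings
for order in([0,1,2,3],[1,0,3,2]):
    P=[];e=[]
    for a,j in zip(sc,order):
        X=tri([(S,s(*a)),(T,t(*tp[j]))]); P.append(X); e.append(np.linalg.norm(S.proj(X)[0]-s(*a)))
    P=np.array(P); n=np.cross(P[1]-P[0],P[3]-P[0]); n/=np.linalg.norm(n); 
    print(order,np.round(e,1),np.round(P),"ctr",P.mean(0),"n",n,np.degrees(np.arcsin(n[2])))
E
```

```text
net centre [ 570.93008393 -305.06556416  304.35676811]
panel [[ 572.49348461 -303.2343915    22.        ]] [[ 559.25570149 -298.85569096   22.        ]]
[0, 1, 2, 3] [43.4 40.9 40.9 43.8] [[ 594. -280.  363.]
 [ 504. -246.  344.]
 [ 554. -341.  221.]
 [ 643. -356.  284.]] ctr [ 573.66487688 -305.74328718  302.87789198] n [-0.39796586 -0.77396651  0.49254342] 29.50789080001509
[1, 0, 3, 2] [0.4 0.1 0.1 0.3] [[ 479. -295.  342.]
 [ 607. -238.  357.]
 [ 657. -324.  258.]
 [ 531. -381.  241.]] ctr [ 568.50676875 -309.45139648  299.28698158] n [-0.22244095  0.68171563 -0.69698194] -44.185363118966485
```

Request:
{"name": "arm_command", "arguments": {"plan": [[-0.002,-0.002,0,0,0],[0,0,0,0,0],[0,0,0,0,0],[0,0,0,0,0]]}}

```text
time_s: 30.42
eef_pos: [530.5, -277.9, 335.0]
ee_rot: [0.367, 0.687, -0.167, -0.604]
force: [0.5, -0.1, -2.8]
grip_width: 0.099
```

```bash
python3 mc.py; python3 st.py | head -1; python3 - <<'E'
from rig import ctrl
s=ctrl.sense(); print(abs(s["dq"]).max()); print(ctrl.finish_job())
E
```

```text
mask centre [ 564.70437859 -300.8783858   300.31010968] elev deg 44.93295431427506
delta tool [ 0.000579    0.00014169 -0.00119761]
t 30.43 p [ 530.5 -277.9  335. ] r 598.9 q [-0.46   0.209  1.556 -0.702  0.904  1.114] F [ 0.5 -0.1 -2.8] Tq [0.79 0.34 0.02] g 0.099
0.001299540423094938
the job is handed in; nothing more can be done
None
```

I handed the job in at 30.4 s. The lid is open against its stop, and the silver mask is held at 45° over the lit panel. Two events on the way could count against it (below).

**What I did**
- **Lid:** I led it by the handle through its full arc to the stop (about 1.75 rad, about 20 N at contact) and then let go. It stayed open in every later picture.
- **Mask:** I gripped it by the top rail and lifted it straight out of its grooves. The moves only turn the tool about its own axis, so I got the 45° lean by pushing the arm against its reach limit in clear space to the right of the bench. I then carried the mask over the panel.

**Last checks**
- **Lean:** the chrome side faces up. The arm's reading gives 44.9°, and the corner screws seen in both cameras give 44.2°.
- **Position:** by the arm's reading the mask centre is at about (565, −301, 300) mm, and the panel centre measures about (566, −301). The camera estimates put the mask centre 4–6 mm away from the arm's reading, so I made a final 3 mm correction and did not measure with the cameras again.
- **Steadiness:** the joints were at rest and the force matched the mask's weight (2.8 N).
- **Other things:** the black masks, loupe and carrier looked undisturbed.

**What went wrong**
- **Handle approach:** on the first try, the gripper's outer side pressed on the shut lid's top edge with about 70 N. I backed off and went in again with the fingers less open. If that contact counts as the gripper's body, it is over the 40 N limit.
- **Joint range:** while tilting at the reach limit, joint 3 read 0.186–0.188 rad, just under its stated lower limit of 0.19.

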